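# Level the test platform and hold the spirit level down

### The job

The small levelling table for test cassettes leans down towards its foot: stand the spirit level on the middle of the grey platform, pointing from the hinge to the foot, and let go of it. Turn the winged knob of the foot until the bubble rests between the two black lines, then press down on the middle of the level with a light, steady push, and finish while still pressing, with the bubble still between the lines. Leave the tube rack, the test cassette and the dropper bottle where they are.

Things in the scene. Friction and masses are not known exactly. Their poses are not given: they have to be found in the camera images.
- level: Aluminium spirit level standing on the bench, 150 long (its x), 30 wide (y), 40 tall (z), about 0.3 kg, rubber end caps. Origin at the centre of its underside, z up. Flat sides all along, to be gripped across its 30 mm width. Its yellow-green vial (54 long, 14 thick, along x) lies in a slot in the middle of the top, between two thin side rails flush with the top.
- bubble (a joint): The pale, 12 mm long bubble in the vial: reads 0.0125 for each mm that it is off the vial's middle, positive towards the level's own +x end. It goes to the higher end, at most 14 mm (0.175, then it is at its stop). Two black lines round the vial, 10 mm either side of the middle: the bubble lies between them within +-0.05 (4 mm). It takes about 1 s to settle.
- platform_mid (a point): Middle of the top face of the grey platform (130 along its x, 215 along its y, top about 40 above the bench) of the levelling table. y points from the hinge edge to the foot, z is the normal of the platform. At the start it leans 0.4 to 1.0 degrees, low at the foot end; it tilts only about the hinge edge. It carries nothing at the start.
- foot_wing (a point): Middle of the black wing on top of the screw foot, on its vertical axis, 145 mm from the middle of the platform, beyond the foot end, 78 above the bench. The wing is 36 long (its x), 10 thick (its y: grip across this) and 24 tall (12 above and below this point); the aluminium lug lies 38 below this point.
- station: The levelling table (fixed to the bench; origin on the bench under the platform's middle, y from hinge to foot). Turning the wing clockwise seen from above raises the platform's foot end; the wing keeps its height. 1 rad moves a settled bubble 8 mm; 1.0 to 2.1 rad clockwise are needed. The foot is stiff (0.06 N m), stays put under a press, and stops 1.5 rad beyond level.
- rack: White card tube rack, 95 by 150 by 45 tall with two capped vials standing in it to 69; origin at the centre of the underside. Leave alone.
- cassette: White test cassette, 72 by 22 by 5, lying on the bench; origin at the centre of the underside. Leave alone.
- dropper: Small amber dropper bottle, 34 across, 65 tall; origin at the centre of the underside. Leave alone.
Mind the look-alikes: they are no part of the job. Of the things that look like the level, the largest one is meant.

How it is judged:
By the outcome, as a careful person would: the job done as asked, in the order asked, and still so for the second after the job is handed in, while the arm keeps its last pose, push and grip.
It also fails if it takes over 72 s, if anything falls off the work surface, if the arm or the gripper's body presses on something with over 40 N, if the wrist force passes 120 N, or if a joint passes its speed limit or range.

### The arm

A 6-joint arm with a two-finger parallel gripper is mounted at the origin on the work surface. World frame = base frame: x ahead of the robot, y to its left, z up, the work surface at z = 0. Lengths are in mm, angles in rad, forces in N, time in s.
With the tool pointing down it reaches from about 300 to 875 mm from the base axis. Payload 6.4 kg.
Tool frame: the origin (TCP) lies on the centre line of the jaws, within the pads' length; the fingertips stand robot.tip_extent ahead of it and the grasp point (between the pads) is the TCP (robot.tip_extent is the distance from the TCP to the fingertips, in mm); z points along the fingers, y is the direction in which the jaws open and shut (so a half turn about z gives the same grasp; the last joint's range is limited). The gripper opens to 85 mm and grips with 20 to 120 N. Pads are 22 mm wide; open, the fingers measure 114 mm over their backs; the gripper's body (76 mm by 85 mm) begins 54 mm behind the grasp point. The pads swing forward as they close: fully open they stand 13 mm farther back than shut.
Start: joints at [-1.488, 0.181, 1.607, -0, 1.354, -0.206], TCP at [163.777, -551.197, 250.288] pointing down, gripper open.
Joint ranges: [-2.99, 2.99], [-0.89, 2.07], [0.3, 2.58], [-1.14, 4.28], [0, 2.63], [-3.12, 3.12]. Speed limits (rad/s): [2.57, 2.57, 3.01, 3.14, 3.14, 3.14].

### API

Orientations are given as a rotation vector (axis times angle).
In Python, from rig import robot, viewer, ticket gives the robot as it stands. The module is installed in compiled form; this text tells all that it offers.
- The arm moves only by the tool move_arm, never from a script. Its argument "targets" is a list that holds one entry, the list of rows, each a list of 7 numbers: the shift along the tool's x, y, z in m, then the turn, a rotation vector about the tool's x, y, z in degrees, then the closure, from 0 (fully open) to 1 (shut). In form: [[[dx, dy, dz, rx, ry, rz, hand], ...]]. A call has 1 to 12 rows; each row shifts and turns the commanded pose from where the row before left it, along the tool's axes as they then stand; what a row does not reach is not made up. A row lasts 1/12 s, in which the tool goes at most 41.7 mm and 7.16 degrees, less where a joint would pass 70% of its speed; a pose out of reach is approached as far as the arm can. A call is refused whole if a number of a shift passes 0.0417 or a number of a turn 7.16, either way. A call with a gripper value outside its range is refused whole. The fingers move at their own pace and stop on an object; "squeeze" is the grip in N (left out, the last holds). Time passes only in rows, so rows that do not move let the fingers close. It gives the time, the measured TCP pose, the force and the opening at its end, in the units of the state.
- robot.read_state(): the state, without advancing time (a new reading comes with each control period).
- viewer.get_image(name): name is "scene" or "top" or "wrist"; returns (picture, depth): 384x512x3 uint8, blue, green, red; 384x512 float32, mm along the optical axis (not along the pixel's ray), 0 where there is no reading.
- viewer.camera_params(name): a dict with "fovy" (degrees; the focal length in pixels is half the picture's height over the tangent of half this angle, whatever the lens; pixels are square), "cx", "cy" (the principal point, pixels), "origin" and "rotation" of the camera in the world. Camera axes: x right, y down, z forward; pixel columns grow to the right and rows downward; lengths in mm; the calibration is good to about 2 mm. A picture is of the moment at which its call begins: read the wrist's pose just before it. camera_params takes no time and is no camera call; for the wrist camera it gives the pose at the moment of the call.
- ticket.sign_off(): hands the job in, once; it reports no verdict.
The state is a dict: "clock": time; "q": joint angles; "joint_velocities": joint speeds; "joint_efforts": joint torques, N m; "ee_pos": TCP position; "ee_rot": TCP orientation; "force": force on the tool from outside, world axes, zero at the start; "moment": the same for the moment, N m; "opening": finger opening in mm.
Only numpy, scipy, OpenCV 4.12 (cv2) and the standard library are available. Lean on these libraries where they do the work, as an engineer would, in place of code of your own. Each camera call takes 0.05 s, during which the arm holds its last target. There are 200 camera calls.

## Working session

There is one attempt and no reset: what is moved stays moved. The work goes in short steps, Python scripts to look and compute and a tool call to move; the robot and the scene stay as the last step left them, time stands still between calls to the robot, and variables do not carry over. Pictures are saved under pics/ and viewed, about 8 in all and at most 12, crops included, and the job is handed in when it is done.

Besides the shell and the picture viewer there is one more tool, called after "Call:" in YAML: its name, and indented under it one key for each argument. move_arm: Moves the arm, as the interface text tells. Its arguments: {"type":"object","properties":{"targets":{"type":"array","items":{"type":"array","items":{"type":"array","items":{"type":"number"}}}},"squeeze":{"type":"number"}},"required":["targets"]}

```bash
mkdir -p pics; cat > h.py <<'E'
import numpy as np, cv2
from rig import robot, viewer, ticket
from scipy.spatial.transform import Rotation as R
def snap(n,f):
    p=viewer.camera_params(n); im,d=viewer.get_image(n)
    cv2.imwrite(f'pics/{f}.png',im); np.savez(f'{f}.npz',im=im,d=d,**{k:np.array(v) for k,v in p.items()})
    return im,d,p
def load(f): return np.load(f'{f}.npz')
def pt(z,u,v,zz=None):
    "pixel to world; by depth, or on the plane z=zz"
    f=192/np.tan(np.radians(float(z['fovy']))/2)
    r=np.array([(u-z['cx'])/f,(v-z['cy'])/f,1.]); Rm=np.array(z['rotation']).reshape(3,3); o=np.array(z['origin'])
    w=Rm@r
    if zz is not None: return o+w*(zz-o[2])/w[2]
    d=np.median(z['d'][int(v)-1:int(v)+2,int(u)-1:int(u)+2]); return o+w*d
def st():
    s=robot.read_state(); print('t',round(s['clock'],2),'pos',np.round(s['ee_pos'],1),'rv',np.round(s['ee_rot'],3),'F',np.round(s['force'],1),'M',np.round(s['moment'],2),'op',round(s['opening'],1),'q6',round(s['q'][5],2)); return s
E
python3 - <<'E'
from h import *
s=st(); print(robot.tip_extent, R.from_rotvec(s['ee_rot']).as_matrix().round(3))
a=snap('scene','s0')[0]; b,d,p=snap('top','t0'); print(p)
cv2.imwrite('pics/top_big.png',cv2.resize(b,(800,600),interpolation=cv2.INTER_CUBIC))
E
```

```text
t 0.0 pos [ 163.7 -550.7  249.4] rv [-3.107 -0.452 -0.   ] F [ 0.3  0.7 -0.7] M [ 0.01 -0.03 -0.01] op 85.5 q6 -0.21
19.0 [[ 0.959  0.285 -0.   ]
 [ 0.285 -0.959  0.002]
 [ 0.    -0.002 -1.   ]]
{'fovy': 47.471852983746956, 'cx': 259.09482726519, 'cy': 194.37801416377633, 'origin': array([ 390.99699813,   58.33573458, 1370.07165576]), 'rotation': array([-2.15429181,  2.13498334, -0.12260033])}
```

View pics/top_big.png

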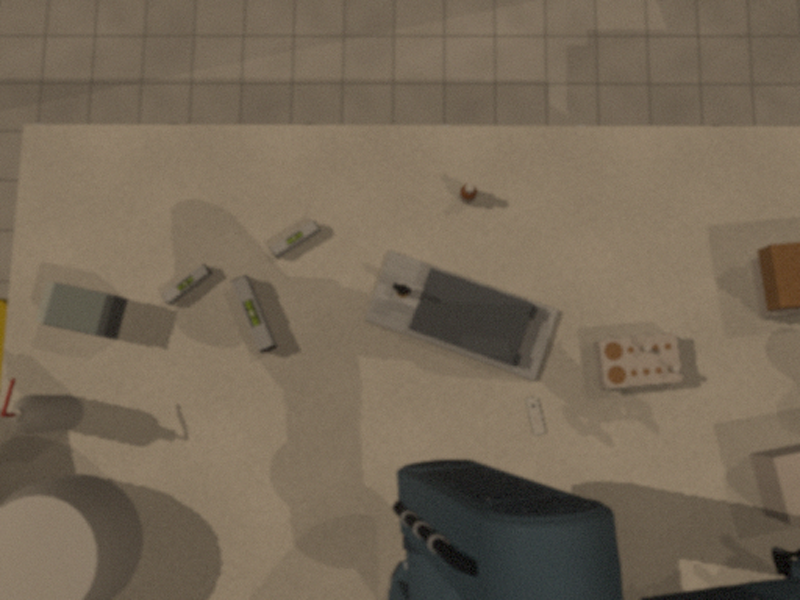

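View pics/s0.png

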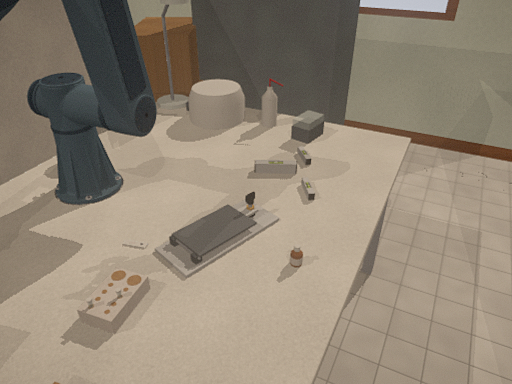

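The top view shows the level at (253,313) in the enlarged picture, the largest of the three. The wing is at (402,290), and the platform runs from (430,300) to (530,340) with its hinge on the right. Next I measure edges on an enlarged crop.

```bash
sed -i "s/Rm=np.array(z\['rotation'\]).reshape(3,3)/Rm=R.from_rotvec(z['rotation']).as_matrix()/" h.py
python3 - <<'E'
from h import *
z=load('t0'); im=z['im']
c=im[155:255,135:365]; c=cv2.convertScaleAbs(cv2.resize(c,None,fx=3.478,fy=3.478,interpolation=cv2.INTER_CUBIC),alpha=1.5)
cv2.imwrite('pics/crop.png',c)
for n,u,v in [('level',253,313),('wing',402,290),('mid',472,316),('bench',330,400),('cass',537,415),('small1',187,285),('small2',294,238)]:
    print(n,pt(z,u*.64,v*.64).round(0))
E
```

```text
level [547. 383.  39.]
wing [587.  88.  89.]
mid [544. -49.  40.]
bench [378. 231.   0.]
cass [ 353. -179.    2.]
small1 [604. 521.  26.]
small2 [702. 309.  27.]
```

View pics/crop.png

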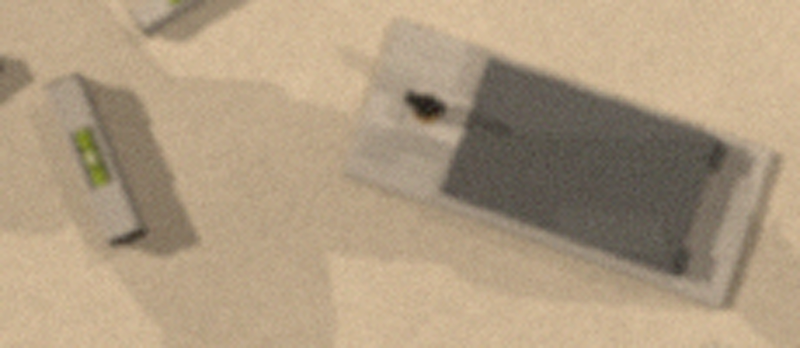

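The level's top runs from about (62,80) to (127,238) in the crop, the wing is at (425,106), and the platform corners are (490,58), (722,140), (680,272) and (443,190). I fit rectangles to the depth data.

```bash
cat >> h.py <<'E'
def cloud(z):
    f=192/np.tan(np.radians(float(z['fovy']))/2); v,u=np.mgrid[0:384,0:512]
    r=np.stack([(u-z['cx'])/f,(v-z['cy'])/f,np.ones_like(u)],-1)*z['d'][...,None]
    return r@R.from_rotvec(z['rotation']).as_matrix().T+z['origin']
def rect(P,c,rad,lo,hi,img=None):
    m=(np.hypot(P[...,0]-c[0],P[...,1]-c[1])<rad)&(P[...,2]>lo)&(P[...,2]<hi)
    if img is not None: m&=img
    m=cv2.morphologyEx(m.astype(np.uint8),cv2.MORPH_OPEN,np.ones((3,3)))>0
    q=P[m]; r=cv2.minAreaRect(q[:,:2].astype(np.float32)); B=cv2.boxPoints(r)
    e=B[1]-B[0] if np.hypot(*(B[1]-B[0]))>np.hypot(*(B[2]-B[1])) else B[2]-B[1]
    print('n',len(q),'c',np.round(r[0],1),'size',np.round(r[1],1),'long axis',np.round(np.degrees(np.arctan2(e[1],e[0]))%180,1),'mean',q.mean(0).round(1)); return q
E
python3 - <<'E'
from h import *
z=load('t0');P=cloud(z); g=z['im'].mean(-1); print(g[190,300])
rect(P,(547,383),110,30,55)
rect(P,(544,-49),140,30,50)
rect(P,(544,-49),140,30,50,g<85)
rect(P,(587,88),35,60,110)
E
```

```text
60.666666666666664
n 437 c [548.4 384.2] size [154.2  30.8] long axis 24.0 mean [546.9 382.7  39.2]
n 3146 c [548.5 -38.1] size [254.9 130.7] long axis 70.7 mean [545.3 -45.4  39. ]
n 3042 c [546.9 -42.9] size [244.7 130.7] long axis 70.7 mean [544.  -49.2  39.1]
n 60 c [592.4  88.8] size [19.1 29.7] long axis 93.6 mean [590.9  88.7  82.5]
```

Call:
move_arm:
  targets:
    - [[0.026,-0.0322,0,0,0,0,0],[0.026,-0.0322,0,0,0,0,0],[0.026,-0.0322,0,0,0,0,0],[0.026,-0.0322,0,0,0,0,0],[0.026,-0.0322,0,0,0,0,0],[0.026,-0.0322,0,0,0,0,0],[0.026,-0.0322,0,0,0,0,0],[0.026,-0.0322,0,0,0,0,0],[0.026,-0.0322,0,0,0,0,0],[0.026,-0.0322,0,0,0,0,0],[0.026,-0.0322,0,0,0,0,0],[0.026,-0.0322,0,0,0,0,0]]

```text
clock: 1.1
ee_pos: [352.9, -89.9, 250.3]
ee_rot: [3.109, 0.451, 0.001]
force: [0.6, -0.6, -0.1]
opening: 85.3
```

Call:
move_arm:
  targets:
    - [[0.026,-0.0322,0,0,0,0,0],[0.026,-0.0322,0,0,0,0,0],[0.026,-0.0322,0,0,0,0,0],[0.026,-0.0322,0,0,0,0,0],[0.026,-0.0322,0,0,0,0,0],[0.026,-0.0322,0,0,0,0,0],[0.026,-0.0322,0,0,0,0,0],[0.026,-0.0322,0,0,0,0,0],[0.026,-0.0322,0,0,0,0,0],[0.026,-0.0322,0,0,0,0,0],[0.026,-0.0322,0,0,0,-3.7,0],[0,0,0,0,0,-3.7,0]]

```text
clock: 2.1
ee_pos: [526.8, 334.7, 248.0]
ee_rot: [-3.069, -0.662, 0.002]
force: [-0.9, -2.5, -0.3]
opening: 85.4
```

```bash
python3 - <<'E'
from h import *
s=st(); snap('wrist','w1'); z=load('w1'); P=cloud(z)
print(z['origin'])
rect(P,(547,383),110,33,50)
T=R.from_rotvec(s['ee_rot']).as_matrix(); print(T.round(3))
E
```

```text
t 2.1 pos [526.8 334.7 248. ] rv [-3.069e+00 -6.620e-01  2.000e-03] F [-0.9 -2.5 -0.3] M [-0.07 -0.04 -0.07] op 85.4 q6 1.52
[589.76566364 363.57301771 371.63178781]
n 3496 c [548.  386.7] size [153.4  30.3] long axis 23.9 mean [553.2 388.9  39.4]
[[ 0.911  0.412 -0.002]
 [ 0.412 -0.911  0.002]
 [-0.001 -0.002 -1.   ]]
```

View pics/w1.png

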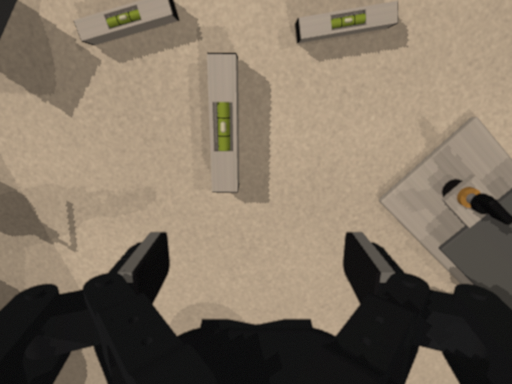

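The wrist view shows the level with its vial at (223,127), ends at (222,53) and (225,191), and the wing at right near (490,207).

```bash
python3 - <<'E'
from h import *
z=load('w1'); s=st(); T=R.from_rotvec(s['ee_rot']).as_matrix()
a=pt(z,222,53,40);b=pt(z,225,191.5,40);v=pt(z,223,127,40);print(a,b,(a+b)/2,v,np.linalg.norm(a-b))
c=np.r_[((a+b)/2)[:2],25]; print('tool delta to grasp',(T.T@(c-s['ee_pos'])).round(1))
E
```

```text
t 2.15 pos [525.9 332.  248.1] rv [-3.07  -0.668  0.004] F [-0.9 -0.4 -0.3] M [-0.    0.04 -0.01] op 85.4 q6 1.51
[617.25446268 415.70341531  40.        ] [479.27147373 354.83365961  40.        ] [548.26296821 385.26853746  40.        ] [547.64020884 385.72542641  40.        ] 150.81257374399556
tool delta to grasp [ 43. -39. 223.]
```

Call:
move_arm:
  targets:
    - [[0.0108,-0.0098,0.03,0,0,0,0],[0.0108,-0.0098,0.03,0,0,0,0],[0.0108,-0.0098,0.03,0,0,0,0],[0.0106,-0.0098,0.03,0,0,0.4,0],[0,0,0.03,0,0,0,0],[0,0,0.03,0,0,0,0.2],[0,0,0.02,0,0,0,0.3],[0,0,0.015,0,0,0,0.4],[0,0,0.008,0,0,0,0.4],[0,0,0,0,0,0,0.4]]
  squeeze: 40

```text
clock: 2.98
ee_pos: [548.4, 381.3, 25.6]
ee_rot: [3.075, 0.639, -0.005]
force: [0.6, 0.2, 0.4]
opening: 51.1
```

```bash
python3 - <<'E'
from h import *
s=st(); T=R.from_rotvec(s['ee_rot']).as_matrix(); print(T.round(4)); print('tool delta',(T.T@(np.r_[548,385.6,25]-s['ee_pos'])).round(1))
E
```

```text
t 2.98 pos [548.4 381.3  25.6] rv [ 3.075  0.639 -0.005] F [0.6 0.2 0.4] M [0.   0.01 0.03] op 51.1 q6 1.59
[[ 9.172e-01  3.984e-01 -2.900e-03]
 [ 3.984e-01 -9.172e-01 -1.400e-03]
 [-3.200e-03  1.000e-04 -1.000e+00]]
tool delta [ 1.3 -4.2  0.5]
```

Call:
move_arm:
  targets:
    - [[0.001,-0.004,0,0,0,0,0.4],[0,0,0,0,0,0,1],[0,0,0,0,0,0,1],[0,0,0,0,0,0,1],[0,0,0,0,0,0,1],[0,0,0,0,0,0,1]]

```text
clock: 3.48
ee_pos: [550.2, 387.2, 29.6]
ee_rot: [-3.074, -0.641, -0.006]
force: [-0.6, 0.7, 5.7]
opening: 29.7
```

Call:
move_arm:
  targets:
    - [[0,0,0,0,0,0,1],[0,0,0,0,0,0,1],[0,0,-0.01,0,0,0,1],[0,0,-0.025,0,0,0,1],[0,0,-0.035,0,0,0,1],[0,0,-0.035,0,0,0,1],[0,0,-0.03,0,0,0,1],[0,0,-0.015,0,0,0,1],[0,0,0,0,0,0,1]]

```text
clock: 4.23
ee_pos: [551.1, 387.6, 183.3]
ee_rot: [-3.073, -0.641, -0.014]
force: [0.7, 0.5, -1.4]
opening: 29.6
```

```bash
python3 - <<'E'
from h import *
s=st(); T=R.from_rotvec(s['ee_rot']).as_matrix(); print(T.round(4))
snap('top','t1'); z=load('t1');P=cloud(z); g=z['im'].mean(-1)
c=z['im'][140:265,120:370]; cv2.imwrite('pics/t1c.png',cv2.convertScaleAbs(cv2.resize(c,None,fx=3.2,fy=3.2,interpolation=cv2.INTER_CUBIC),alpha=1.5))
snap('wrist','w2')
E
```

```text
t 4.23 pos [551.1 387.6 183.3] rv [-3.073 -0.641 -0.014] F [ 0.7  0.5 -1.4] M [-0.01 -0.08 -0.01] op 29.6 q6 1.6
[[ 9.166e-01  3.997e-01  8.000e-03]
 [ 3.996e-01 -9.167e-01  3.700e-03]
 [ 8.800e-03 -2.000e-04 -1.000e+00]]
```

View pics/w2.png

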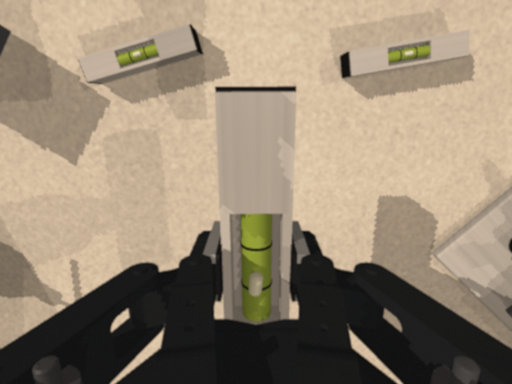

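```bash
python3 - <<'E'
from h import *
z=load('t0')
C=[pt(z,135+x/3.478,155+y/3.478,40)[:2] for x,y in [(490,58),(722,140),(680,272),(443,190)]]
for c in C: print(c.round(1))
f=(C[0]+C[3])/2; h=(C[1]+C[2])/2; d=f-h; print('foot mid',f,'hinge mid',h,np.linalg.norm(d),np.degrees(np.arctan2(d[1],d[0])), 'edge',C[0]-C[3]); u=np.array([np.cos(np.radians(70.7)),np.sin(np.radians(70.7))])
print('mid from foot edge',f-107.5*u)
P=cloud(z); g=z['im'].mean(-1)
# robust depth platform: interior points plane
m=(abs((P[...,:2]-[544,-48])@u)<80)&(abs((P[...,:2]-[544,-48])@[-u[1],u[0]])<50)&(P[...,2]<60); q=P[m]
A=np.c_[q[:,:2]-[544,-48],np.ones(len(q))]; k=np.linalg.lstsq(A,q[:,2],rcond=None)[0]; print('plane',k, 'slope deg along u',np.degrees(k[:2]@u))
z=load('w2'); s=robot.read_state();h=s['ee_pos'][2]+10.4
print('far end',pt(z,255.5,89,h),'width', np.linalg.norm(pt(z,217,95,h)-pt(z,295,95,h)),'vial top end',pt(z,256,213,h))
T=R.from_rotvec(s['ee_rot']).as_matrix(); print('in tool', (T.T@(pt(z,255.5,89,h)-s['ee_pos'])).round(1),(T.T@(pt(z,256,213,h)-s['ee_pos'])).round(1))
z=load('t1');P=cloud(z);rect(P,(592,89),40,60,110)
print('wing pix', [ (int(v),int(u)) for v,u in []])
E
```

```text
[638.9  32. ]
[ 567.  -172.6]
[ 450.7 -134.4]
[520.7  72.7]
foot mid [579.80717366  52.31621615] hinge mid [ 508.86332051 -153.47809626] 217.67941869264652 70.97929668660237 edge [118.21185909 -40.71313772]
mid from foot edge [544.27687645 -49.14238614]
plane [-6.01755211e-03 -1.00721067e-02  3.92084548e+01] slope deg along u -0.6586122051579473
far end [616.41292575 416.90335195 187.8475531 ] width 29.46757487991292 vial top end [570.83606133 396.8854374  187.8475531 ]
in tool [ 74.4  -1.  -10.4] [ 24.7  -0.8 -10.4]
n 59 c [592.3  88.8] size [19.3 29.7] long axis 92.0 mean [591.   88.6  82.7]
wing pix []
```

View pics/t1c.png

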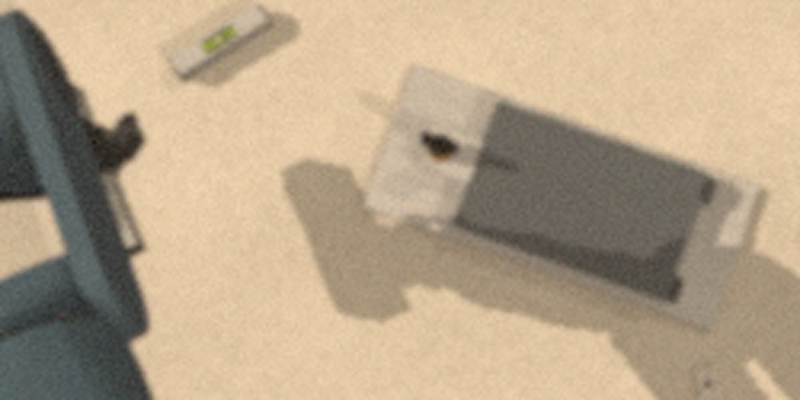

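The wing appears at (438,146) in this crop, unchanged, and the level is held. I carry it over to the platform.

Call:
move_arm:
  targets:
    - [[-0.015,0.033,0,0,0,0,1],[-0.015,0.033,0,0,0,0,1],[-0.015,0.033,0,0,0,0,1],[-0.015,0.033,0,0,0,0,1],[-0.015,0.033,0,0,0,0,1],[-0.015,0.033,0,0,0,0,1],[-0.015,0.033,0,0,0,0,1],[-0.015,0.033,0,0,0,0,1],[-0.015,0.033,0,0,0,0,1],[-0.015,0.033,0,0,0,0,1],[-0.015,0.033,0,0,0,0,1],[-0.015,0.033,0,0,0,0,1]]

```text
clock: 5.33
ee_pos: [539.9, -49.7, 174.6]
ee_rot: [-3.073, -0.64, 0.007]
force: [0.4, -0.2, -2.1]
opening: 29.2
```

Call:
move_arm:
  targets:
    - [[0,0,0,0,0,-6.74,1],[0,0,0,0,0,-6.74,1],[0,0,0,0,0,-6.74,1],[0,0,0,0,0,-6.74,1],[0,0,0,0,0,-6.74,1],[0,0,0,0,0,-6.74,1],[0,0,0,0,0,-6.74,1],[0,0,0.03,0,0,0,1],[0,0,0.03,0,0,0,1],[0,0,0.02,0,0,0,1],[0,0,0,0,0,0,1],[0,0,0,0,0,0,1]]

```text
clock: 6.33
ee_pos: [539.5, -47.8, 94.6]
ee_rot: [-2.558, -1.815, 0.006]
force: [-0.1, -0.6, -2.3]
opening: 29.4
```

```bash
python3 - <<'E'
from h import *
s=st(); T=R.from_rotvec(s['ee_rot']).as_matrix(); print(T.round(4),np.degrees(np.arctan2(T[1,0],T[0,0])))
print('tool delta',(T.T@(np.r_[544.7,-47.4,72]-s['ee_pos'])).round(1))
snap('wrist','w3')
E
```

```text
t 6.33 pos [539.5 -47.8  94.6] rv [-2.558 -1.815  0.006] F [-0.1 -0.6 -2.3] M [ 0.   -0.04 -0.03] op 29.4 q6 0.03
[[ 3.301e-01  9.439e-01 -6.400e-03]
 [ 9.439e-01 -3.301e-01  2.100e-03]
 [-2.000e-04 -6.700e-03 -1.000e+00]] 70.72512967714802
tool delta [ 2.1  4.9 22.5]
```

View pics/w3.png

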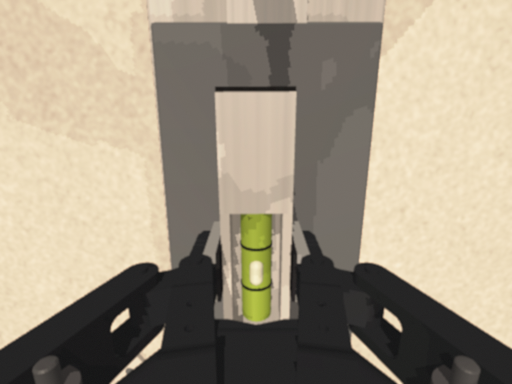

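The level sits parallel to the platform edges. The foot edge is at row 23 between columns 152 and 382, and the level's far end is at row 89, columns 216 to 295.

```bash
python3 - <<'E'
from h import *
z=load('w3'); s=st(); T=R.from_rotvec(s['ee_rot']).as_matrix()
for u,v,h in [(152,23,38.2),(382,23,38.2),(166,200,39),(367,200,39),(216,89,105),(295,89,105)]:
    p=pt(z,u,v,h); print(p.round(1),(T.T@(p-s['ee_pos'])).round(1))
P=cloud(z);q=P[23:200,10:500]; print(np.median(P[60:200,180:205,2]))
E
```

```text
t 6.38 pos [541.2 -48.3  96.4] rv [-2.560e+00 -1.817e+00  2.000e-03] F [-0.1  0.5 -2.9] M [ 0.   -0.08 -0.03] op 29.6 q6 0.03
[520.8  76.   38.2] [110.6 -60.1  58.4]
[640.   34.   38.2] [110.3  66.2  58.1]
[486.2 -20.7  39. ] [  7.9 -60.9  57.6]
[608.1 -63.2  39. ] [ 8.1 68.2 57.3]
[549.2  26.9 105. ] [ 73.7 -17.3  -8.5]
[576.5  17.3 105. ] [73.6 11.6 -8.6]
37.989273615809566
```

Call:
move_arm:
  targets:
    - [[0.0035,0.0045,0.01,0,0,0,1],[0,0,0.008,0,0,0,1],[0,0,0.003,0,0,0,1],[0,0,0,0,0,0,1],[0,0,0.001,0,0,0,1],[0,0,0,0,0,0,1]]

```text
clock: 6.88
ee_pos: [547.5, -46.8, 75.7]
ee_rot: [2.562, 1.818, 0.001]
force: [1.0, 0.5, -3.2]
opening: 29.3
```

Call:
move_arm:
  targets:
    - [[0,0,0.001,0,0,0,1],[0,0,0,0,0,0,1],[0,0,0,0,0,0,1]]

```text
clock: 7.13
ee_pos: [547.4, -46.8, 74.5]
ee_rot: [2.562, 1.818, 0.0]
force: [0.9, -1.0, -2.4]
opening: 29.4
```

Call:
move_arm:
  targets:
    - [[0,0,0.001,0,0,0,1],[0,0,0,0,0,0,1],[0,0,0,0,0,0,1]]

```text
clock: 7.38
ee_pos: [547.3, -46.7, 73.2]
ee_rot: [-2.562, -1.818, 0.0]
force: [-0.5, 0.3, -2.2]
opening: 29.5
```

Call:
move_arm:
  targets:
    - [[0,0,0.0015,0,0,0,1],[0,0,0,0,0,0,1],[0,0,0,0,0,0,1]]

```text
clock: 7.63
ee_pos: [547.3, -46.7, 71.7]
ee_rot: [-2.562, -1.818, 0.0]
force: [0.6, -0.2, -1.8]
opening: 29.4
```

Call:
move_arm:
  targets:
    - [[0,0,0.001,0,0,0,1],[0,0,0,0,0,0,1],[0,0,0,0,0,0,1]]

```text
clock: 7.88
ee_pos: [547.3, -46.7, 70.7]
ee_rot: [-2.562, -1.818, 0.0]
force: [-0.2, 0.3, -2.7]
opening: 29.6
```

Call:
move_arm:
  targets:
    - [[0,0,0.001,0,0,0,1],[0,0,0,0,0,0,1],[0,0,0,0,0,0,1]]

```text
clock: 8.13
ee_pos: [547.3, -46.7, 69.7]
ee_rot: [-2.562, -1.818, 0.0]
force: [0.4, 0.4, -2.2]
opening: 29.3
```

Call:
move_arm:
  targets:
    - [[0,0,0.001,0,0,0,1],[0,0,0,0,0,0,1],[0,0,0,0,0,0,1]]

```text
clock: 8.38
ee_pos: [547.5, -46.8, 68.9]
ee_rot: [2.562, 1.818, 0.0]
force: [0.5, 0.3, -2.3]
opening: 29.2
```

Call:
move_arm:
  targets:
    - [[0,0,0.001,0,0,0,1],[0,0,0,0,0,0,1],[0,0,0,0,0,0,1]]

```text
clock: 8.63
ee_pos: [547.8, -46.6, 68.3]
ee_rot: [2.561, 1.818, 0.001]
force: [-0.1, 2.6, 4.2]
opening: 29.5
```

Call:
move_arm:
  targets:
    - [[0,0,0.001,0,0,0,1],[0,0,0,0,0,0,1],[0,0,0,0,0,0,1]]

```text
clock: 8.88
ee_pos: [547.8, -46.6, 68.2]
ee_rot: [2.561, 1.818, 0.001]
force: [-4.5, 3.3, 11.6]
opening: 29.8
```

Call:
move_arm:
  targets:
    - [[0,0,-0.001,0,0,0,1],[0,0,0,0,0,0,0.5],[0,0,0,0,0,0,0.4],[0,0,0,0,0,0,0.4],[0,0,-0.01,0,0,0,0.4],[0,0,-0.03,0,0,0,0.4],[0,0,-0.035,0,0,0,0.4],[0,0,-0.035,0,0,0,0.4],[0,0,-0.02,0,0,0,0.4],[0,0,0,0,0,0,0.4],[0,0,0,0,0,0,0.4]]

```text
clock: 9.8
ee_pos: [548.3, -47.1, 199.8]
ee_rot: [2.559, 1.816, 0.004]
force: [0.4, 0.3, -0.4]
opening: 51.2
```

```bash
python3 - <<'E'
from h import *
s=st(); T=R.from_rotvec(s['ee_rot']).as_matrix(); print(T.round(3))
a=snap('wrist','w4')[0]
b=snap('top','t2')[0][150:260,210:370]
b=cv2.resize(b,(512,352),interpolation=cv2.INTER_CUBIC)
cv2.imwrite('pics/m4.png',cv2.resize(np.vstack([a,b]),None,fx=.8,fy=.8))
E
```

```text
t 9.8 pos [548.3 -47.1 199.8] rv [2.559 1.816 0.004] F [ 0.4  0.3 -0.4] M [0.04 0.01 0.01] op 51.2 q6 0.04
[[ 0.33   0.944  0.004]
 [ 0.944 -0.33  -0.001]
 [ 0.     0.004 -1.   ]]
```

View pics/m4.png

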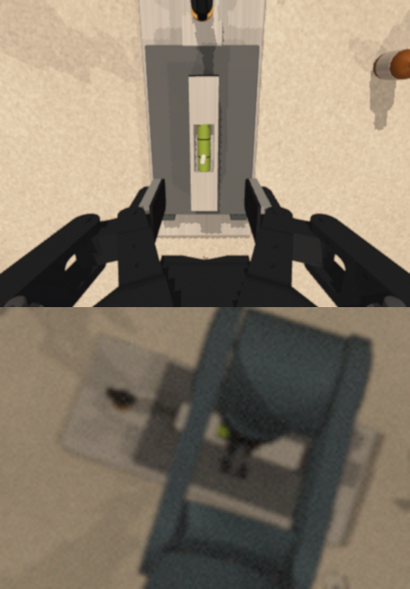

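The level stands centred on the platform with the bubble at the hinge-end stop. The wing is just at the top edge of the wrist view, at (202,8). I move towards it and measure its angle.

Call:
move_arm:
  targets:
    - [[0.025,0,0,0,0,0,0.4],[0.025,0,0,0,0,0,0.4],[0.02,0,0,0,0,0,0.4],[0,0,0,0,0,0,0.4],[0,0,0,0,0,0,0.4]]

```text
clock: 10.32
ee_pos: [569.5, 20.2, 195.9]
ee_rot: [-2.558, -1.819, 0.004]
force: [-1.1, -0.8, -0.4]
opening: 51.1
```

```bash
python3 - <<'E'
from h import *
s=st(); a,d,p=snap('wrist','w5'); z=load('w5');P=cloud(z)
rect(P,(592,89),35,80,96)
rect(P,(592,89),35,70,96)
m=(np.hypot(P[...,0]-592,P[...,1]-89)<35)&(P[...,2]>80); v,u=np.nonzero(m); print(u.mean(),v.mean(),u.min(),u.max(),v.min(),v.max())
c=a[max(0,int(v.mean())-75):int(v.mean())+75,int(u.mean())-100:int(u.mean())+100]
x=cv2.convertScaleAbs(cv2.resize(c,None,fx=3,fy=3,interpolation=cv2.INTER_CUBIC),alpha=1.3)
b=cv2.resize(a[60:],(500,316)); 
cv2.imwrite('pics/w5c.png',x)
E
```

```text
t 10.32 pos [569.5  20.2 195.9] rv [-2.558 -1.819  0.004] F [-1.1 -0.8 -0.4] M [-0.03  0.04 -0.04] op 51.1 q6 0.16
n 637 c [592.   90.1] size [35.5  9.8] long axis 71.0 mean [592.2  90.2  89.4]
n 637 c [592.   90.1] size [35.5  9.8] long axis 71.0 mean [592.2  90.2  89.4]
260.09274755927476 146.9023709902371 1 511 0 382
```

View pics/w5c.png

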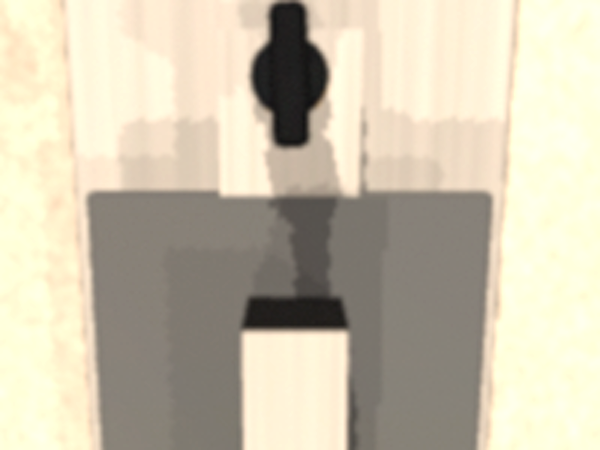

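The wing's long axis is at 71°, already in line with the tool, with its centre at (592,90). I go down on it while checking the bubble in code.

```bash
cat >> h.py <<'E'
def bubble(f,show=False):
    "offset in mm (positive towards foot) from pixels inside the vial; uses level top plane z~79"
    z=load(f); im=z['im']; P=cloud(z); hsv=cv2.cvtColor(im,cv2.COLOR_BGR2HSV)
    u=np.array([np.cos(np.radians(70.8)),np.sin(np.radians(70.8))]); n=np.array([-u[1],u[0]])
    q=np.stack([(P[...,:2]-[545,-47.5])@u,(P[...,:2]-[545,-47.5])@n],-1)
    near=(abs(q[...,0])<34)&(abs(q[...,1])<12)&(P[...,2]>55)&(P[...,2]<95)
    gr=near&(hsv[...,0]>25)&(hsv[...,0]<45)&(hsv[...,1]>120)
    a=q[gr]; w=np.median(a[:,1]); lo,hi=np.percentile(a[:,0],[.5,99.5])
    core=near&(abs(q[...,1]-w)<3)&(q[...,0]>lo)&(q[...,0]<hi)
    b=q[core&(hsv[...,1]<120)&(hsv[...,2]>120)][:,0]
    dk=q[core&(hsv[...,2]<70)][:,0]
    print('vial',lo.round(1),hi.round(1),'lat',w.round(1),'bubble n',len(b),'range',np.percentile(b,[2,98]).round(1) if len(b) else '', 'median-mid',(np.median(b)-(lo+hi)/2).round(1) if len(b) else '','lines',np.sort(dk).round(0)[::6])
E
python3 - <<'E'
from h import *
bubble('w4'); bubble('w5')
E
```

```text
vial -25.9 25.6 lat -1.6 bubble n 71 range [-18.2  -6.6] median-mid -11.5 lines []
vial -26.0 24.8 lat -1.3 bubble n 70 range [-19.3  -6.3] median-mid -10.6 lines []
```

Call:
move_arm:
  targets:
    - [[0.025,-0.001,0,0,0,0,0.5],[0.025,-0.001,0,0,0,0,0.5],[0.023,0,0,0,0,0,0.5],[0,0,0,0,0,0,0.5],[0,0,0.03,0,0,0,0.5],[0,0,0.03,0,0,0,0.5],[0,0,0.03,0,0,0,0.5],[0,0,0.01,0,0,0,0.5],[0,0,0.006,0,0,0,0.5],[0,0,0,0,0,0,0.5],[0,0,0,0,0,0,0.5]]

```text
clock: 11.28
ee_pos: [593.6, 88.3, 93.0]
ee_rot: [2.562, 1.817, 0.002]
force: [0.4, -0.7, 0.1]
opening: 42.8
```

Call:
move_arm:
  targets:
    - [[0.001,-0.002,0.006,0,0,0,0.5],[0,0,0,0,0,0,0.7],[0,0,0,0,0,0,1],[0,0,0,0,0,0,1],[0,0,0,0,0,0,1],[0,0,0,0,0,0,1],[0,0,0,0,0,0,1],[0,0,0,0,0,0,1]]
  squeeze: 40

```text
clock: 11.95
ee_pos: [593.1, 89.9, 86.8]
ee_rot: [2.559, 1.816, 0.005]
force: [5.6, -2.4, -3.5]
opening: 9.4
```

Call:
move_arm:
  targets:
    - [[0,0.0008,0,0,0,3,1],[0,0,0,0,0,6,1],[0,0,0,0,0,6,1],[0,0,0,0,0,6,1],[0,0,0,0,0,6,1],[0,0,0,0,0,6,1],[0,0,0,0,0,6,1],[0,0,0,0,0,6,1],[0,0,0,0,0,6,1],[0,0,0,0,0,6,1],[0,0,0,0,0,6,1],[0,0,0,0,0,6,1]]

```text
clock: 12.95
ee_pos: [594.0, 89.1, 86.9]
ee_rot: [3.14, 0.039, 0.008]
force: [6.4, -5.1, -4.0]
opening: 8.9
```

Call:
move_arm:
  targets:
    - [[0,0,0,0,0,6,1],[0,0,0,0,0,6,1],[0,0,0,0,0,5,1],[0,0,0,0,0,0,1],[0,0,0,0,0,0,1]]

```text
clock: 13.37
ee_pos: [594.0, 88.8, 86.8]
ee_rot: [3.112, -0.418, 0.008]
force: [5.1, -5.6, -3.9]
opening: 9.2
```

```bash
python3 - <<'E'
from h import *
s=st(); T=R.from_rotvec(s['ee_rot']).as_matrix(); print(T.round(3),np.degrees(np.arctan2(T[1,0],T[0,0])))
a=snap('wrist','w6')[0]; z=load('w6'); P=cloud(z); m=np.hypot(P[...,0]-545,P[...,1]+47)<20; print('level px',m.sum())
try: bubble('w6')
except Exception as e: print(e)
E
```

```text
t 13.37 pos [594.   88.8  86.8] rv [ 3.112 -0.418  0.008] F [ 5.1 -5.6 -3.9] M [-0.73 -0.81 -0.01] op 9.2 q6 1.79
[[ 0.964 -0.264  0.005]
 [-0.264 -0.965 -0.002]
 [ 0.005  0.001 -1.   ]] -15.311095257608686
level px 910
vial 14.0 25.1 lat -3.1 bubble n 11 range [23.4 25. ] median-mid 5.0 lines []
```

Call:
move_arm:
  targets:
    - [[0,0,0,0,0,0,0.6],[0,0,0,0,0,0,0.5],[0,0,0,0,0,0,0.5],[0,0,-0.02,0,0,0,0.5],[0,0,-0.035,0,0,0,0.5],[0,0,-0.035,0,0,0,0.5],[-0.004,0.03,0,0,0,0,0.5],[-0.004,0.03,0,0,0,0,0.5],[-0.004,0.03,0,0,0,0,0.5],[-0.004,0.03,0,0,0,0,0.5],[0,0,0,0,0,0,0.5],[0,0,0,0,0,0,0.5]]

```text
clock: 14.42
ee_pos: [544.5, -22.2, 176.1]
ee_rot: [-3.113, 0.421, -0.0]
force: [0.0, 0.3, 0.7]
opening: 42.5
```

```bash
python3 - <<'E'
from h import *
s=st(); a,d,p=snap('wrist','w7'); bubble('w7')
z=load('w7');P=cloud(z); m=np.hypot(P[...,0]-545,P[...,1]+47.5)<40; v,u=np.nonzero(m); print(u.mean(),v.mean())
v0=int(np.clip(v.mean(),75,309));u0=int(np.clip(u.mean(),100,412))
cv2.imwrite('pics/w7c.png',cv2.resize(a[v0-75:v0+75,u0-100:u0+100],None,fx=3,fy=3,interpolation=cv2.INTER_CUBIC))
E
```

```text
t 14.42 pos [544.5 -22.2 176.1] rv [-3.113  0.421 -0.   ] F [0.  0.3 0.7] M [ 0.    0.01 -0.  ] op 42.5 q6 1.58
vial -26.7 25.4 lat -3.4 bubble n 85 range [-6.7  4.6] median-mid -0.0 lines []
337.6638532753132 300.1137525189101
```

View pics/w7c.png

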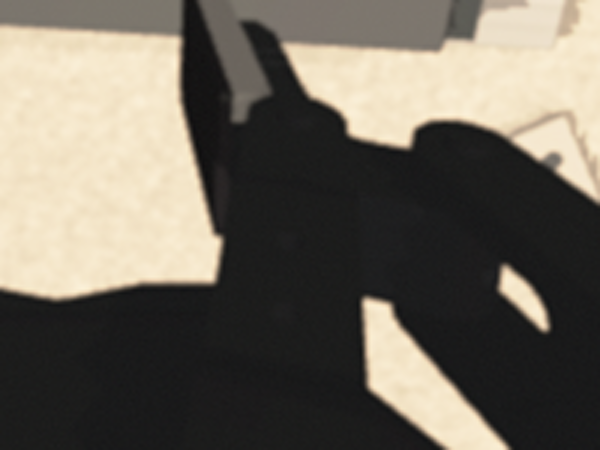

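The crop caught only the gripper, but the measurement in code puts the bubble about 1 mm from the middle. I turn the tool back across the level, set a small opening so that each fingertip lands on a rail, and hover.

Call:
move_arm:
  targets:
    - [[0.0091,0.0248,0,0,0,0,0.7],[0,0,0,0,0,-7.1,0.88],[0,0,0,0,0,-7.1,0.88],[0,0,0,0,0,-7.1,0.88],[0,0,0,0,0,-7.1,0.88],[0,0,0,0,0,-7.1,0.88],[0,0,0,0,0,-7.1,0.88],[0,0,0,0,0,-7.1,0.88],[0,0,0,0,0,-7.1,0.88],[0,0,0,0,0,-7.1,0.88],[0,0,0,0,0,-7.1,0.88],[0,0,0,0,0,-7.1,0.88]]

```text
clock: 15.47
ee_pos: [547.6, -46.0, 175.7]
ee_rot: [-2.674, -1.648, -0.0]
force: [0.0, -0.6, -1.0]
opening: 9.9
```

Call:
move_arm:
  targets:
    - [[0,0,0.015,0,0,-7.1,0.88],[0,0,0.02,0,0,-0.9,0.88],[0,0,0.015,0,0,0,0.88],[0,0,0,0,0,0,0.88],[0,0,0,0,0,0,0.88],[0,0,0,0,0,0,0.88]]

```text
clock: 15.97
ee_pos: [547.9, -47.0, 126.6]
ee_rot: [2.559, 1.821, 0.001]
force: [0.6, -0.1, -0.5]
opening: 10.0
```

```bash
python3 - <<'E'
from h import *
s=st(); T=R.from_rotvec(s['ee_rot']).as_matrix(); print(np.degrees(np.arctan2(T[1,0],T[0,0])))
snap('wrist','w8'); bubble('w8')
print('tool delta',(T.T@(np.r_[546.8,-48.5,99]-s['ee_pos'])).round(1))
E
```

```text
t 15.97 pos [547.9 -47.  126.6] rv [2.559e+00 1.821e+00 1.000e-03] F [ 0.6 -0.1 -0.5] M [-0.02  0.02  0.01] op 10.0 q6 0.03
70.88159976429368
vial -27.2 25.4 lat -1.0 bubble n 161 range [-27.    4.7] median-mid 0.4 lines []
tool delta [-1.8 -0.6 27.6]
```

View pics/w8.png

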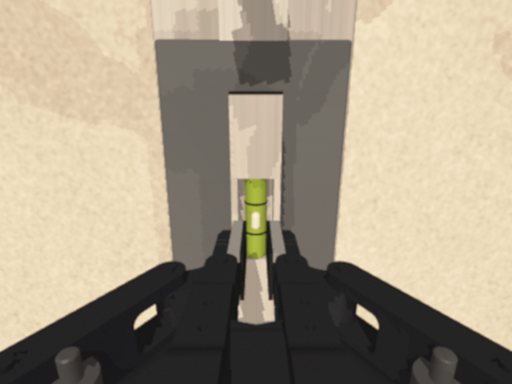

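The bubble at rows 212 to 228 lies between the lines at 204 and 234, and the fingers straddle the level's middle. I go down gently.

Call:
move_arm:
  targets:
    - [[-0.0015,0,0.01,0,0,0,0.88],[0,0,0.005,0,0,0,0.88],[0,0,0.002,0,0,0,0.88],[0,0,0,0,0,0,0.88],[0,0,0,0,0,0,0.88]]

```text
clock: 16.43
ee_pos: [546.4, -49.1, 108.6]
ee_rot: [-2.56, -1.82, 0.0]
force: [-0.3, -0.3, 0.2]
opening: 10.2
```

Call:
move_arm:
  targets:
    - [[0,0,0.002,0,0,0,0.88],[0,0,0.001,0,0,0,0.88],[0,0,0.001,0,0,0,0.88],[0,0,0,0,0,0,0.88],[0,0,0,0,0,0,0.88]]

```text
clock: 16.85
ee_pos: [546.6, -49.0, 104.8]
ee_rot: [-2.56, -1.82, 0.0]
force: [-0.1, -0.8, -0.3]
opening: 10.4
```

Call:
move_arm:
  targets:
    - [[0,0,0.001,0,0,0,0.88],[0,0,0.001,0,0,0,0.88],[0,0,0,0,0,0,0.88],[0,0,0,0,0,0,0.88]]

```text
clock: 17.18
ee_pos: [546.6, -49.0, 102.7]
ee_rot: [-2.56, -1.82, 0.0]
force: [-0.7, -0.2, 1.1]
opening: 10.4
```

Call:
move_arm:
  targets:
    - [[0,0,0.001,0,0,0,0.88],[0,0,0.001,0,0,0,0.88],[0,0,0,0,0,0,0.88],[0,0,0,0,0,0,0.88]]

```text
clock: 17.52
ee_pos: [546.5, -49.0, 100.7]
ee_rot: [-2.56, -1.82, 0.0]
force: [-0.1, 1.2, -0.3]
opening: 10.3
```

Call:
move_arm:
  targets:
    - [[0,0,0.001,0,0,0,0.88],[0,0,0,0,0,0,0.88],[0,0,0,0,0,0,0.88]]

```text
clock: 17.77
ee_pos: [546.6, -49.0, 99.7]
ee_rot: [-2.56, -1.82, 0.0]
force: [-0.1, -0.5, -0.1]
opening: 10.6
```

Call:
move_arm:
  targets:
    - [[0,0,0.0005,0,0,0,0.88],[0,0,0,0,0,0,0.88],[0,0,0,0,0,0,0.88]]

```text
clock: 18.02
ee_pos: [546.6, -49.0, 99.3]
ee_rot: [2.56, 1.82, 0.0]
force: [0.3, -0.1, 0.4]
opening: 10.0
```

Call:
move_arm:
  targets:
    - [[0,0,0.0005,0,0,0,0.88],[0,0,0,0,0,0,0.88],[0,0,0,0,0,0,0.88]]

```text
clock: 18.27
ee_pos: [546.7, -49.1, 99.2]
ee_rot: [2.56, 1.82, 0.0]
force: [-1.6, 0.5, 4.4]
opening: 10.4
```

Call:
move_arm:
  targets:
    - [[0,0,0.0005,0,0,0,0.88],[0,0,0,0,0,0,0.88],[0,0,0,0,0,0,0.88]]

```text
clock: 18.52
ee_pos: [546.8, -49.1, 99.1]
ee_rot: [2.56, 1.82, 0.0]
force: [-3.1, 1.4, 8.9]
opening: 10.4
```

Call:
move_arm:
  targets:
    - [[0,0,0.0005,0,0,0,0.88],[0,0,0,0,0,0,0.88],[0,0,0,0,0,0,0.88]]

```text
clock: 18.77
ee_pos: [546.8, -49.1, 99.0]
ee_rot: [2.56, 1.821, 0.0]
force: [-5.3, 0.4, 12.1]
opening: 10.4
```

Call:
move_arm:
  targets:
    - [[0,0,-0.0005,0,0,0,0.88],[0,0,0,0,0,0,0.88],[0,0,0,0,0,0,0.88],[0,0,0,0,0,0,0.88],[0,0,0,0,0,0,0.88],[0,0,0,0,0,0,0.88],[0,0,0,0,0,0,0.88],[0,0,0,0,0,0,0.88],[0,0,0,0,0,0,0.88],[0,0,0,0,0,0,0.88],[0,0,0,0,0,0,0.88],[0,0,0,0,0,0,0.88]]

```text
clock: 19.77
ee_pos: [546.8, -49.1, 99.1]
ee_rot: [2.56, 1.82, 0.0]
force: [-3.1, 0.7, 7.9]
opening: 10.0
```

```bash
python3 - <<'E'
from h import *
st(); a=snap('wrist','w9')[0]; st()
cv2.imwrite('pics/w9c.png',cv2.resize(a[90:350,156:356],None,fx=2.3,fy=2.3,interpolation=cv2.INTER_CUBIC))
try: bubble('w9')
except Exception as e: print(e)
E
```

```text
t 19.77 pos [546.8 -49.1  99.1] rv [2.56 1.82 0.  ] F [-3.1  0.7  7.9] M [ 0.18  0.62 -0.04] op 10.0 q6 0.03
t 19.82 pos [546.8 -49.1  99.1] rv [2.56 1.82 0.  ] F [-2.8  0.8  8.6] M [ 0.14  0.54 -0.04] op 10.3 q6 0.03
vial -26.9 25.0 lat -1.2 bubble n 223 range [-7.5  4.4] median-mid 0.5 lines [-11.   9.]
```

View pics/w9c.png

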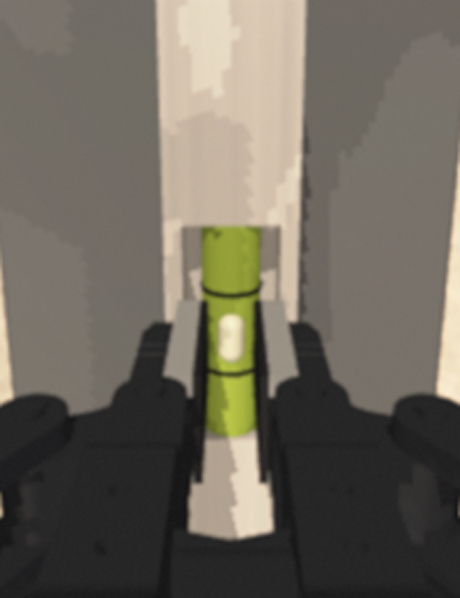

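The bubble (rows 314 to 362) lies between the lines (rows 293 and 372) while the fingertips press on both rails with about 8 N. I hand the job in.

```bash
python3 -c "
from rig import ticket
print(ticket.sign_off())"
```

```text
the job is handed in; nothing more can be done
None
```

The job is handed in at about 20 s of the 72 s, with the arm still pressing on the level. I stood the largest level on the middle of the platform along the hinge–foot line and let go of it. I then turned the wing 86° (1.5 rad) clockwise and pressed on both rails at the level's middle with the two fingertips.

- **Last check:** the push was a steady 8 N downward, with about 3 N sideways. The bubble sat about 0.5 to 1 mm from the vial's middle, well between the black lines. It read the same before and during the press.
- **Placement:** the level is within about 2 mm of the platform's middle.
- **Other objects:** the arm never went near the rack, the cassette or the dropper, but I did not measure their positions again at the end.
- **What went wrong:**
  - One check crop after turning the wing showed only the gripper. I relied on the bubble measurement in code there and confirmed it in a later picture.
  - While I gripped the level on the bench, the tool rose about 4 mm with a brief 6 N contact, which did no harm.

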